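# Load the mixer carrier and hold it level over its spindle

## Task

Stand the white control vial, the squat sample pot and the dropper bottle upright in the tray pockets of the metal mixer carrier, one to a pocket in any order. Then grip the carrier's raised bar at the balance point of the loaded carrier, lift it, and hold it still and level over the drive base, the boss's hole centred over the spindle and the tray over the saddle pads, with the underside of the boss about 3 cm above the spindle's tip. Finish while still holding it there, not set down; leave the other things on the worktop where they are.

Things in the scene. Friction and masses are not known exactly. Their poses are not given: they have to be found in the camera images.
- carrier: Loose metal carrier, 0.49 kg empty (0.85 to 1.2 times), 136 x 219 x 52 mm, stands on the worktop as it is to be held. Origin on its underside; x across, y from tray (-y) to boss (+y). A tray of three pockets, a cranked bar 14 mm wide and a heavy steel boss: cylinder 48 mm across, z 0 to 52 mm, axis at y = 74 mm, 17 mm upright through hole. Empty it balances near y = 44 mm, loaded near y = 17 mm.
- balance (a point): On the carrier, same axes (x = 0, y = 17, z = 41 mm): balance point when loaded (true within 9 mm, masses vary), at mid height of the raised bar, which is z 32 to 50 mm, 14 mm wide along x, free to grip across x from y = -28 to 50 mm. At y = -40 to -28 mm an upright leads down; from there to the tray the bar is low (z 4 to 16 mm). Grip within 25 mm of here, firmly (about 40 N).
- boss_foot (a point): Point of the carrier: centre of the lower mouth of the boss's hole (y = +74 mm, z = 0 of the carrier).
- pocket0 (a point): Point of the carrier: centre of a pocket's floor, at x = -44 mm.
- pocket1 (a point): On the carrier: centre of the middle pocket's floor (x = 0, y = -95, z = 4 mm). The tray is 136 mm (x) by 52 mm (y), walls 3 mm thick with tops at z = 20 mm, two 2 mm dividers with tops at z = 15 mm; three pockets side by side along x, each 42 mm (x) by 46 mm (y) inside.
- pocket2 (a point): Point of the carrier: centre of a pocket's floor, at x = +44 mm.
- drive_base: Fixed drive base, flat grey housing 90 x 230 mm, 30 mm high. Origin on the worktop; y runs from two rubber saddle pads (-y end, tops z = 36 mm, at x = -34 and 34, y = -95 mm) to the spindle (+y end, x = 0, y = 74 mm): upright steel pin 13 mm across, coned tip at z = 88 mm, on a low shoulder. A carrier held in line has the same x, y and yaw.
- spindle_tip (a point): Top of the spindle, on its axis, 88 mm above the worktop.
- saddle (a point): Point midway between the tops of the two saddle pads, under the middle pocket of a carrier held in line.
- vial: White control vial, upright: body 36 mm across and 48 mm high, white cap 22 mm across on top, 66 mm high in all, about 50 g. Origin at the centre of its underside, z up.
- pot: Squat white sample pot with a wide screw cap, upright: 35 mm across all the way up, 50 mm high, about 40 g. Origin at the centre of its underside, z up.
- dropper: Slim dropper bottle, upright: body 25 mm across and 40 mm high, then a cap 19 mm across and a thin spout 9 mm across, 68 mm high in all, about 25 g. Origin at the centre of its underside, z up.
- slidebox: Bystander: small lidded box of slides, 30 x 67 x 26 mm, lying behind the work. Leave it.
- teal_bottle: Bystander: bottle 37 mm across, 72 mm high, with a broad cap, standing behind the small bottles. The tall analyser rises close behind it: keep the gripper clear. Leave it.
- desk_stapler: Bystander: dark stapler, 32 x 120 x 32 mm, at the left of the worktop. Leave it.
There are look-alikes about, which are no part of the job. Leave any orange look-alike of the dropper alone. Leave any purple look-alike of the pot alone.

How it is judged:
By the outcome, as a careful person would: the job done as asked, in the order asked, and still so for the second after the job is handed in, while the arm keeps its last pose, push and grip.
It also fails if it takes over 72 s, if anything falls off the work surface, if the arm or the gripper's body presses on something with over 40 N, if the wrist force passes 120 N, or if a joint passes its speed limit or range.

## Robot

A 6-joint arm with a two-finger parallel gripper is mounted at the origin on a cart in front of the work surface, level with it; the furniture and walls round the work are solid. World frame = base frame: x ahead of the robot, y to its left, z up, the work surface at z = 0. Lengths are in mm, angles in degrees, forces in N, time in s.
With the tool pointing down it reaches from about 350 to 975 mm from the base axis. Payload 4.9 kg.
Tool frame: the origin (TCP) lies midway between the tips of the shut fingers; the grasp point (between the pads) lies arm.grip_depth behind it (arm.grip_depth is the distance from the TCP to the grasp point, in mm); z points along the fingers, y is the line along which they close (so a half turn about z gives the same grasp; the last joint's range is limited). The gripper opens to 85 mm and grips with 20 to 120 N. Pads are 22 mm wide; open, the fingers measure 114 mm over their backs; the gripper's body (76 mm by 85 mm) begins 54 mm behind the grasp point. The pads swing forward as they close: fully open they stand 13 mm farther back than shut.
Start: joints at [-72.135, 3.019, 92.412, -0, 84.569, -6.818], TCP at [260.991, -567.878, 231.304] pointing down, gripper open.
Joint ranges: [-172.51, 172.51], [-57.92, 126.97], [3.15, 148.05], [-58.71, 238.71], [5.1, 150.11], [-179.66, 179.66]. Speed limits (degrees/s): [147.25, 147.25, 180, 180, 180, 180].

## Interface

Orientations are given as [roll, pitch, yaw] about the fixed x, y, z axes, in that order (R = Rz(yaw) Ry(pitch) Rx(roll)).
In Python, from station import arm gives the robot as it stands. The module is installed in compiled form; this text tells all that it offers.
- The arm moves only by the tool jog_arm, never from a script. Its argument "steps" is a list of rows, each an object with "slide": the shift along the tool's x, y, z in m, a list of three; "rotation": the turn, a rotation vector about the tool's x, y, z in rad, a list of three. In form: [{"slide": [dx, dy, dz], "rotation": [ax, ay, az]}, ...]. A call has 1 to 20 rows; each row shifts and turns the commanded pose from where the row before left it, along the tool's axes as they then stand; what a row does not reach is not made up. A row lasts 1/8 s, in which the tool goes at most 62.5 mm and 10.7 degrees, less where a joint would pass 70% of its speed; a pose out of reach is approached as far as the arm can. A call with a gripper value outside its range is refused whole. "grip" is the finger opening in m, from 0 to 0.0854, set as the call begins (left out, the last holds). The fingers move at their own pace and stop on an object; "grip_force" is the grip in N (left out, the last holds). Time passes only in rows, so rows that do not move let the fingers close. It gives the time, the measured TCP pose, the force, the opening and the grip force at its end, in the units of the state.
- arm.state(): the state, without advancing time (a new reading comes with each control period).
- arm.read_camera(name): name is "scene" or "side" or "wrist"; returns the picture (384x512x3 uint8, red, green, blue); there is no depth.
- arm.camera_params(name): a dict with "camera_matrix" (3x3 intrinsics, pixels), "world_from_camera" (4x4, takes a point from camera to world coordinates). Camera axes: x right, y down, z forward; pixel columns grow to the right and rows downward; lengths in mm; the calibration is good to about 2 mm. A picture is of the moment at which its call begins: read the wrist's pose just before it. camera_params takes no time and is no camera call; for the wrist camera it gives the pose at the moment of the call.
- arm.finish_job(): hands the job in; it is judged then, once.
Trained networks look in the newest picture that a camera, given by its name, has taken for a name from the list of things; names that differ only in an ending like _2 or _b are one class to them, and where a whole thing is asked for, a point or a joint stands for the part that bears it (a point fixed in the world has none). Each returns a list of dicts, best first, with "conf" (0 to 1); they miss things now and then, are a little off and sometimes report something else, mostly with a low value. They report only what shows in the picture. A call takes as long as a camera call. They do not tell look-alikes from the thing itself.
- arm.trace(label, camera): "pixels" (384x512 bool, what is visible of it) and "uv" ([column, row] in pixels, amid what is visible of it).
The state is a dict: "t": time; "joint_pos": joint angles; "dq": joint speeds; "tau": joint torques, N m; "position": TCP position; "tcp_rot": TCP orientation; "wrist_force": force on the tool from outside, world axes, zero at the start; "torque": the same for the moment, N m; "width": finger opening in mm; "gripper_force": force on a finger pad.
Only numpy, scipy, OpenCV 4.12 (cv2) and the standard library are available. Lean on these libraries where they do the work, as an engineer would, in place of code of your own. Each camera call takes 0.05 s, during which the arm holds its last target. There are 200 camera calls.

## Working session

There is one attempt and no reset: what is moved stays moved. The work goes in short steps, Python scripts to look and compute and a tool call to move; the robot and the scene stay as the last step left them, time stands still between calls to the robot, and variables do not carry over. Pictures are saved under pics/ and viewed, at most 10 in all, crops included, and the job is handed in when it is done.

Besides the shell and the picture viewer there is one more tool, called after "Emit:" as name([rows], argument=value, ...), one row to a line, values as JSON. jog_arm: Moves the arm, as the interface text tells. Its arguments: {"type":"object","properties":{"steps":{"type":"array"},"grip":{"type":"number"},"grip_force":{"type":"number"}},"required":["steps"]}

```bash
mkdir -p pics; python3 - <<'E'
from station import arm
import cv2,numpy as np
s=arm.state(); print(s, arm.grip_depth)
for c in ["scene","side"]:
    im=arm.read_camera(c); cv2.imwrite(f"pics/{c}0.png",cv2.resize(im[:,:,::-1],(800,600),interpolation=cv2.INTER_CUBIC))
    p=arm.camera_params(c); print(c,np.round(p["camera_matrix"],1).tolist(),np.round(p["world_from_camera"],3).tolist())
    for l in ["carrier","drive_base","vial","pot","dropper"]:
        for d in arm.trace(l,c): print(c,l,round(d["conf"],2),np.round(d["uv"],1),d["pixels"].sum())
E
```

```text
{'t': 0.0, 'joint_pos': array([-7.21361549e+01,  3.05715068e+00,  9.24917030e+01,  1.51133245e-03,
        8.45685097e+01, -6.81689531e+00]), 'dq': array([-0.06615919,  0.04187589,  0.14304464, -0.08591913, -0.01367425,
        0.01279126]), 'tau': array([-1.66630281e-03, -3.93687308e+01, -3.70181894e+01, -5.90440413e-05,
        7.14452079e-03, -5.33816618e-06]), 'position': array([ 260.8051461 , -567.3038727 ,  230.06824308]), 'tcp_rot': array([-1.79883645e+02, -1.54242682e-02,  2.46805801e+01]), 'wrist_force': array([ 0.05910448, -0.32841701,  0.50776426]), 'torque': array([-0.09537926, -0.00087242,  0.02223448]), 'gripper_force': 0.0, 'width': 85.48767808637155} 18.700000000000003
scene [[354.2, 0.0, 257.3], [0.0, 354.2, 181.9], [0.0, 0.0, 1.0]] [[-0.888, -0.246, 0.389, 94.835], [-0.46, 0.441, -0.771, 933.571], [0.018, -0.863, -0.505, 646.326], [0.0, 0.0, 0.0, 1.0]]
scene carrier 0.93 [299.8 151.5] 450
scene drive_base 0.65 [224.6 259.1] 290
scene drive_base 0.59 [267.7 191.8] 1236
scene vial 0.53 [221.  258.9] 281
scene pot 0.78 [194.7 241.6] 233
scene pot 0.67 [229.1 235.8] 232
scene dropper 0.64 [253.7 224.9] 113
scene dropper 0.56 [229.9 215.6] 98
scene dropper 0.54 [274.4 221.7] 144
side [[457.3, 0.0, 259.1], [0.0, 457.3, 191.5], [0.0, 0.0, 1.0]] [[0.96, -0.118, 0.255, 87.937], [-0.281, -0.356, 0.892, -1483.921], [-0.014, -0.927, -0.374, 719.612], [0.0, 0.0, 0.0, 1.0]]
side carrier 0.64 [291.3 262.6] 1184
side drive_base 0.96 [259.9 213.9] 836
side pot 0.58 [265.  183.7] 130
side pot 0.2 [291.3 262.5] 1060
```

View pics/scene0.png

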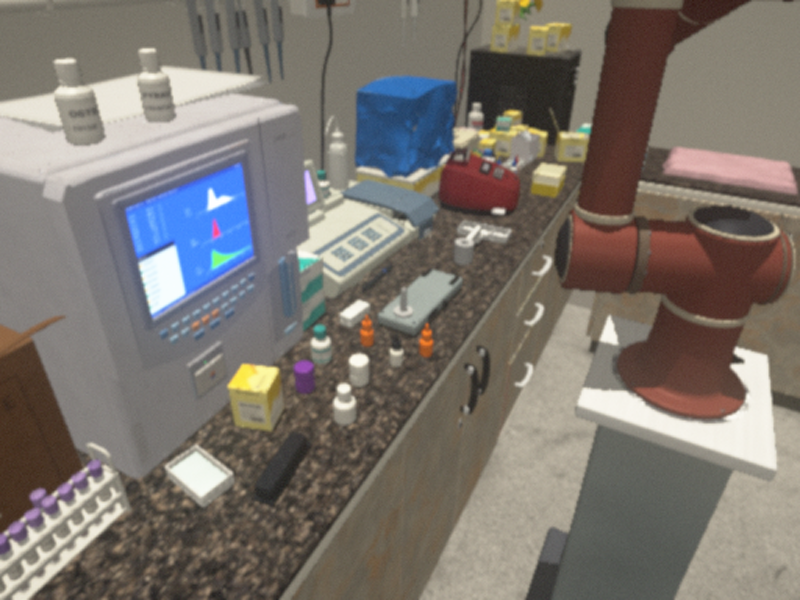

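View pics/side0.png

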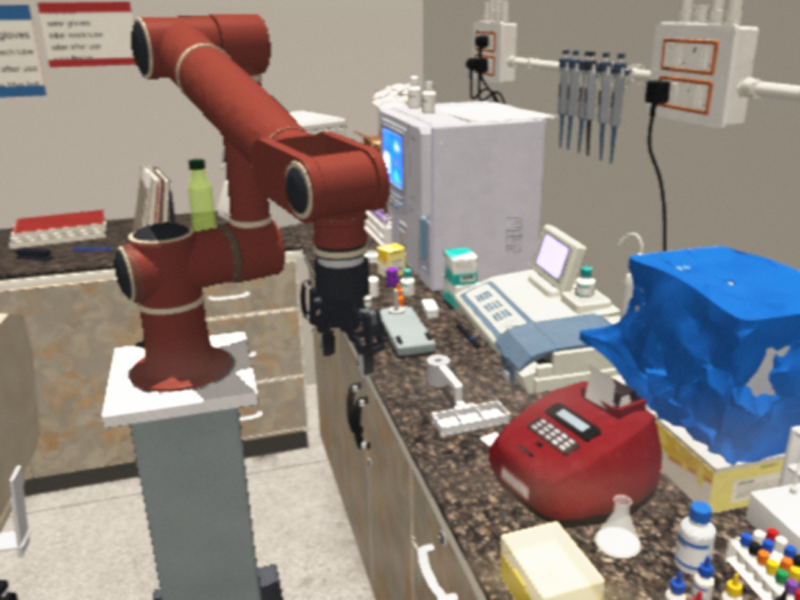

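The scene view (800x600) shows white vial (345,405), white pot (359,370), purple pot (305,377), white dropper (397,352), orange ones (367,333) and (427,342), and drive base with spindle tip (404,290). The side view shows the carrier: boss (438,362), tray (470,416). The white ones fit the description. I'll convert these to positions and then confirm from the wrist.

```bash
cat > h.py <<'E'
from station import arm
import cv2,numpy as np
def ray(cam,uv,z,p=None):
    p=p or arm.camera_params(cam); T=np.array(p["world_from_camera"]); K=np.array(p["camera_matrix"])
    d=T[:3,:3]@np.linalg.solve(K,[uv[0],uv[1],1.]); o=T[:3,3]
    return (o+d*(z-o[2])/d[2])[:2]
def proj(p,X):
    T=np.linalg.inv(np.array(p["world_from_camera"])); c=T[:3,:3]@np.asarray(X,float)+T[:3,3]; u=np.array(p["camera_matrix"])@c; return u[:2]/u[2]
def look(name,big=True):
    p=arm.camera_params("wrist"); im=arm.read_camera("wrist")
    np.savez("pics/"+name+".npz",im=im,K=p["camera_matrix"],T=p["world_from_camera"])
    cv2.imwrite(f"pics/{name}.png",cv2.resize(im[:,:,::-1],(800,600),interpolation=cv2.INTER_CUBIC)); return p
def rel(target,yaw=None):
    "rows needed in tool axes to bring TCP to target (mm), tool down with given yaw"
    from scipy.spatial.transform import Rotation as R
    s=arm.state(); r=R.from_euler("xyz",s["tcp_rot"],degrees=True)
    d=r.inv().apply(np.array(target)-s["position"])
    return np.round(d,1)
E
python3 - <<'E'
from h import *
k=512/800
for n,c,u,z in [("vial","scene",(344,407),28),("pot","scene",(359,370),25),("drop","scene",(397,355),28),("purple","scene",(305,377),25),("or1","scene",(367,334),28),("or2","scene",(427,343),28),("spin","scene",(404,290),85),("padL","scene",(440,277),36),("boss","side",(439,362),52),("boss_s","scene",(465,243),52),
 ("trayFL","side",(433,417),20),("trayFR","side",(437,434),20),("trayBL","side",(497,401),20),("trayBR","side",(509,413),20),("teal","scene",(320,345),36)]:
    print(n,ray(c,np.array(u)*k,z).round())
p=arm.camera_params("wrist");s=arm.state();print(np.round(p["world_from_camera"],3),p["camera_matrix"])
E
```

```text
vial [474. 381.]
pot [503. 287.]
drop [463. 220.]
purple [574. 347.]
or1 [543. 190.]
or2 [430. 161.]
spin [514.  95.]
padL [506. -68.]
boss [ 513. -246.]
boss_s [ 510. -226.]
trayFL [ 450. -395.]
trayFR [ 439. -451.]
trayBL [ 586. -376.]
trayBR [ 590. -424.]
teal [595. 271.]
[[ 4.18000e-01 -8.66000e-01 -2.75000e-01  3.31581e+02]
 [-9.09000e-01 -3.98000e-01 -1.26000e-01 -5.36314e+02]
 [-0.00000e+00  3.02000e-01 -9.53000e-01  3.73022e+02]
 [ 0.00000e+00  0.00000e+00  0.00000e+00  1.00000e+00]] [[299.31717211   0.         256.04819057]
 [  0.         299.31717211 184.29737676]
 [  0.           0.           1.        ]]
```

Emit:
jog_arm([
  {"slide": [0, 0, -0.0233], "rotation": [0, 0, 0.1436]},
  {"slide": [0, 0, -0.0233], "rotation": [0, 0, 0.1436]},
  {"slide": [0, 0, -0.0233], "rotation": [0, 0, 0.1436]},
  {"slide": [0.03, -0.04, 0], "rotation": [0, 0, 0]},
  {"slide": [0.03, -0.04, 0], "rotation": [0, 0, 0]},
  {"slide": [0.03, -0.04, 0], "rotation": [0, 0, 0]},
  {"slide": [0.03, -0.04, 0], "rotation": [0, 0, 0]},
  {"slide": [0.03, -0.04, 0], "rotation": [0, 0, 0]},
  {"slide": [0.03, -0.04, 0], "rotation": [0, 0, 0]},
  {"slide": [0, 0, 0], "rotation": [0, 0, 0]},
  {"slide": [0, 0, 0], "rotation": [0, 0, 0]},
])

```text
t: 1.98
position: [440.8, -328.1, 301.3]
tcp_rot: [180.0, 0.0, 0.0]
wrist_force: [0.3, -0.1, 1.2]
width: 85.4
gripper_force: 0.0
```

```bash
python3 - <<'E'
from h import *
look("w1"); s=arm.state(); print(s["position"],s["tcp_rot"],s["joint_pos"])
for l in ["carrier","boss_foot","pocket0","pocket1"]:
    for d in arm.trace(l,"wrist"): print(l,d["conf"],d["uv"],d["pixels"].sum())
k=.64
for u in [(140,475),(305,325),(300,240)]: print(ray("scene",np.array(u)*k,0))
E
```

```text
[ 440.56895301 -328.54330824  301.2663594 ] [ 1.79976493e+02  1.22879020e-02 -4.65156570e-02] [-4.44590637e+01 -9.15724068e+00  9.75166384e+01 -2.54012440e-02
  9.16329289e+01  4.55867239e+01]
carrier 0.79 [295.3, 85.1] 6567
boss_foot 0.94 [298.5, 86.2] 6819
pocket0 0.74 [297.1, 88.0] 6743
pocket1 0.74 [297.1, 88.0] 6743
[672.7300711  614.28554252]
[690.63532941 190.28847289]
[ 937.67153203 -127.46460747]
```

View pics/w1.png

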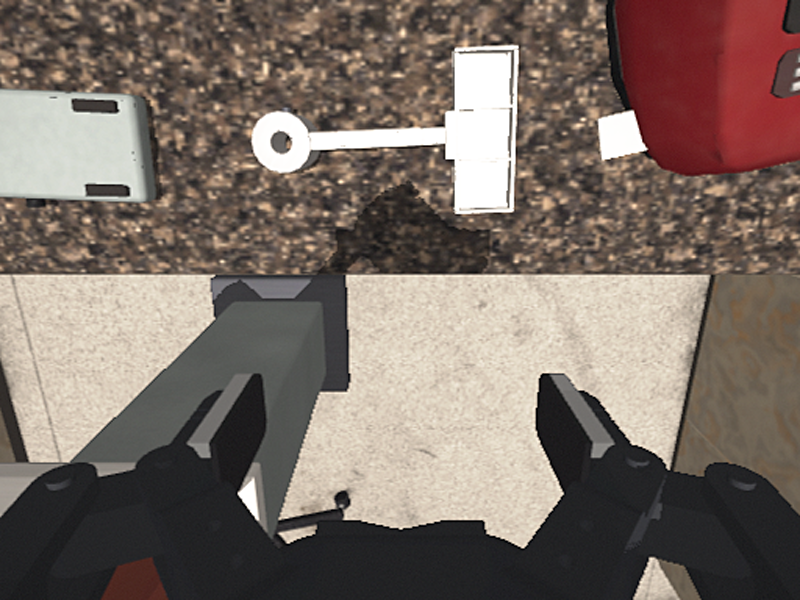

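Wrist picture: carrier boss top at (281,141), tray top corners (453,46),(518,45),(455,213),(515,213); drive-base pads at (94,105),(106,190). Analyser front is at x≈680.

```bash
python3 - <<'E'
from h import *
from scipy.optimize import least_squares
f=np.load("pics/w1.npz"); p=dict(camera_matrix=f["K"],world_from_camera=f["T"])
k=.64
im=f["im"]; g=cv2.cvtColor(im,cv2.COLOR_RGB2GRAY)
obs=[((281,141),(0,74,52)),((453,46),(68,-69,20)),((518,45),(68,-121,20)),((455,213),(-68,-69,20)),((515,213),(-68,-121,20))]
def X(q,P):
    c,s=np.cos(q[2]),np.sin(q[2]); return [q[0]+c*P[0]-s*P[1],q[1]+s*P[0]+c*P[1],P[2]]
fun=lambda q:np.concatenate([proj(p,X(q,P))-(np.array(u)*k) for u,P in obs])
r=least_squares(fun,[513,-315,0]); print("carrier",r.x,np.rad2deg(r.x[2]),r.fun.round(1))
for n,P in [("boss",(0,74,52)),("bal",(0,17,41)),("p0",(-44,-95,4)),("p1",(0,-95,4)),("p2",(44,-95,4))]: print(n,np.round(X(r.x,P),1))
print("pads",ray("",(94*k,105*k),36,p),ray("",(106*k,190*k),36,p))
print("red",ray("",(640*k,140*k),20,p), ray("",(610*k,140*k),60,p))
E
```

```text
carrier [ 5.19767247e+02 -3.07180207e+02  4.07694039e-02] 2.3359147750808344 [-0.5  0.5  1.   0.6  0.3 -0.6  0.3  0.5 -1.2 -1. ]
boss [ 516.8 -233.2   52. ]
bal [ 519.1 -290.2   41. ]
p0 [ 479.7 -403.9    4. ]
p1 [ 523.6 -402.1    4. ]
p2 [ 567.6 -400.3    4. ]
pads [545.1593708  -80.34101203] [477.25793987 -77.19004632]
red [ 518.20453097 -535.77870978] [ 518.22924122 -492.78207809]
```

Emit:
jog_arm([
  {"slide": [0.0025, -0.0524, 0.0042], "rotation": [0, 0, 0]},
  {"slide": [0.0025, -0.0524, 0.0042], "rotation": [0, 0, 0]},
  {"slide": [0.0025, -0.0524, 0.0042], "rotation": [0, 0, 0]},
  {"slide": [0.0025, -0.0524, 0.0042], "rotation": [0, 0, 0]},
  {"slide": [0.0025, -0.0524, 0.0042], "rotation": [0, 0, 0]},
  {"slide": [0.0025, -0.0524, 0.0042], "rotation": [0, 0, 0]},
  {"slide": [0.0025, -0.0524, 0.0042], "rotation": [0, 0, 0]},
  {"slide": [0.0025, -0.0524, 0.0042], "rotation": [0, 0, 0]},
  {"slide": [0.0025, -0.0524, 0.0042], "rotation": [0, 0, 0]},
  {"slide": [0.0025, -0.0524, 0.0042], "rotation": [0, 0, 0]},
  {"slide": [0.0025, -0.0524, 0.0042], "rotation": [0, 0, 0]},
  {"slide": [0.0025, -0.0524, 0.0042], "rotation": [0, 0, 0]},
  {"slide": [0, 0, 0], "rotation": [0, 0, 0]},
  {"slide": [0, 0, 0], "rotation": [0, 0, 0]},
])

```text
t: 3.98
position: [471.2, 300.3, 250.6]
tcp_rot: [180.0, 0.0, -0.0]
wrist_force: [-0.3, 0.9, -0.8]
width: 85.0
gripper_force: 0.0
```

```bash
python3 - <<'E'
from h import *
p=look("w2"); s=arm.state(); print(s["t"],s["position"],s["tcp_rot"],s["joint_pos"])
for l in ["vial","pot","dropper"]:
    for d in arm.trace(l,"wrist"): print(l,round(d["conf"],2),np.array(d["uv"])/.64,d["pixels"].sum())
E
```

```text
4.025 [471.34450157 299.91755707 250.84446803] [ 1.79978291e+02 -4.38494728e-03 -7.78570457e-02] [ 2.48472910e+01 -6.66677783e+00  1.00016415e+02 -2.15713408e-02
  8.66555350e+01  1.14926408e+02]
pot 0.58 [418.125   204.53125] 718
pot 0.57 [332.65625  97.65625] 921
dropper 0.94 [554.375  139.6875] 525
dropper 0.85 [573.90625 281.71875] 510
dropper 0.72 [510.3125  236.71875] 452
dropper 0.68 [708.90625 183.75   ] 8795
```

View pics/w2.png

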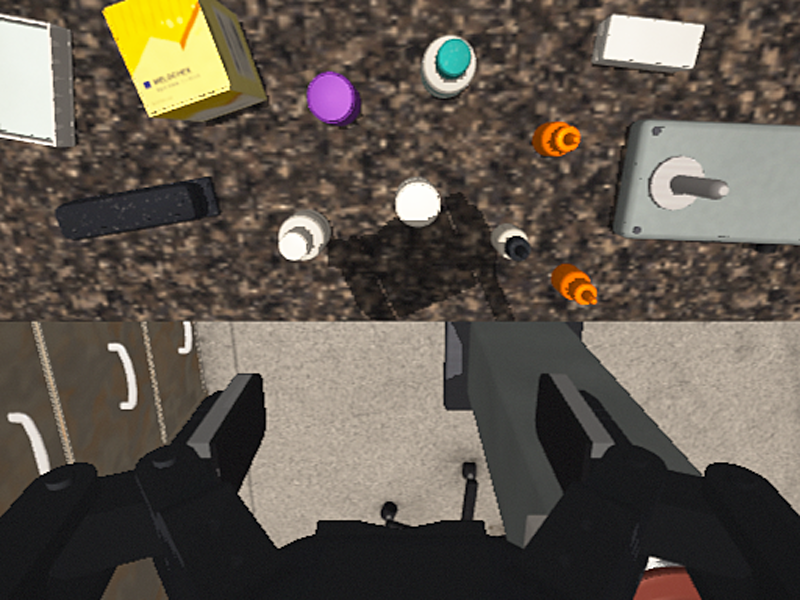

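Candidates: dropper – white/black (510,240) vs orange (555,139), (575,283); pot – white (418,204) vs purple (333,98); only one vial (302,237). The white ones fit. Confirming in a crop and measuring.

```bash
python3 - <<'E'
from h import *
f=np.load("pics/w2.npz"); p=dict(camera_matrix=f["K"],world_from_camera=f["T"]); k=.64
cv2.imwrite("pics/w2c.png",cv2.resize(f["im"][110:210,160:400,::-1],(792,330),interpolation=cv2.INTER_CUBIC))
for n,u,z in [("vialcap",(295,244),66),("pottop",(418,202),50),("dropspout",(518,249),66),("sptip",(721,188),86),("shoulder",(677,183),34)]: print(n,ray("",np.array(u)*k,z,p).round(1))
E
```

```text
vialcap [478.1 374.2]
pottop [505.7 286.4]
dropspout [474.4 215.4]
sptip [519.1  92.9]
shoulder [517.7  91.6]
```

View pics/w2c.png

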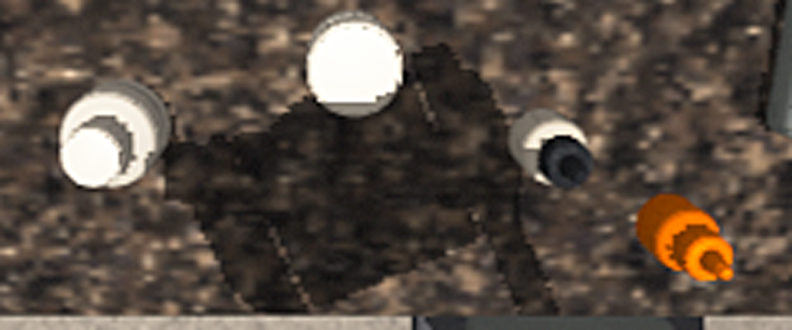

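Confirmed: the white vial (100,135), white pot (354,66) and white/black dropper (550,148) in the crop, the orange one is apart. Pot first.

Emit:
jog_arm([
  {"slide": [0.0171, 0.0067, 0.05], "rotation": [0, 0, 0]},
  {"slide": [0.0171, 0.0067, 0.05], "rotation": [0, 0, 0]},
  {"slide": [0, 0, 0.05], "rotation": [0, 0, 0]},
  {"slide": [0, 0, 0.04], "rotation": [0, 0, 0]},
  {"slide": [0, 0, 0.025], "rotation": [0, 0, 0]},
  {"slide": [0, 0, 0.0178], "rotation": [0, 0, 0]},
  {"slide": [0, 0, 0], "rotation": [0, 0, 0]},
], grip=0.06, grip_force=30)

```text
t: 5.05
position: [504.5, 286.7, 17.0]
tcp_rot: [179.9, 0.1, -0.0]
wrist_force: [-0.0, 0.2, 0.1]
width: 60.0
gripper_force: 0.0
```

Emit:
jog_arm([
  {"slide": [0, 0, 0], "rotation": [0, 0, 0]},
  {"slide": [0, 0, 0], "rotation": [0, 0, 0]},
  {"slide": [0, 0, 0], "rotation": [0, 0, 0]},
  {"slide": [0, 0, 0], "rotation": [0, 0, 0]},
  {"slide": [0, 0, 0], "rotation": [0, 0, 0]},
], grip=0)

```text
t: 5.68
position: [506.6, 288.0, 19.8]
tcp_rot: [-179.9, -0.2, 0.0]
wrist_force: [-0.5, 0.0, 6.9]
width: 34.0
gripper_force: 30.2
```

Emit:
jog_arm([
  {"slide": [0, 0, -0.042], "rotation": [0, 0, 0]},
  {"slide": [0, 0, -0.05], "rotation": [0, 0, 0]},
  {"slide": [0, 0, -0.05], "rotation": [0, 0, 0]},
  {"slide": [0, 0, -0.04], "rotation": [0, 0, 0]},
  {"slide": [-0.002, 0.0531, 0], "rotation": [0, 0, 0]},
  {"slide": [-0.002, 0.0531, 0], "rotation": [0, 0, 0]},
  {"slide": [-0.002, 0.0531, 0], "rotation": [0, 0, 0]},
  {"slide": [-0.002, 0.0531, 0], "rotation": [0, 0, 0]},
  {"slide": [-0.002, 0.0531, 0], "rotation": [0, 0, 0]},
  {"slide": [-0.002, 0.0531, 0], "rotation": [0, 0, 0]},
  {"slide": [-0.002, 0.0531, 0], "rotation": [0, 0, 0]},
  {"slide": [-0.002, 0.0531, 0], "rotation": [0, 0, 0]},
  {"slide": [-0.002, 0.0531, 0], "rotation": [0, 0, 0]},
  {"slide": [-0.002, 0.0531, 0], "rotation": [0, 0, 0]},
  {"slide": [-0.002, 0.0531, 0], "rotation": [0, 0, 0]},
  {"slide": [-0.002, 0.0531, 0], "rotation": [0, 0, 0]},
  {"slide": [-0.0015, 0.0533, 0], "rotation": [0, 0, 0]},
  {"slide": [0, 0, 0.06], "rotation": [0, 0, 0]},
  {"slide": [0, 0, 0.05], "rotation": [0, 0, 0]},
  {"slide": [0, 0, 0], "rotation": [0, 0, 0]},
])

```text
t: 8.18
position: [476.6, -399.8, 84.2]
tcp_rot: [-179.5, 0.5, -0.0]
wrist_force: [0.6, 0.6, -1.0]
width: 33.9
gripper_force: 30.2
```

```bash
python3 - <<'E'
from h import *
p=look("w3"); s=arm.state(); print(s["t"],s["position"],s["tcp_rot"],s["width"],s["gripper_force"])
E
```

```text
8.225 [ 478.59990095 -401.69956157   88.11052811] [-1.79801040e+02  1.81095963e-01  7.44652229e-03] 33.72916475112871 30.173757076263428
```

View pics/w3.png

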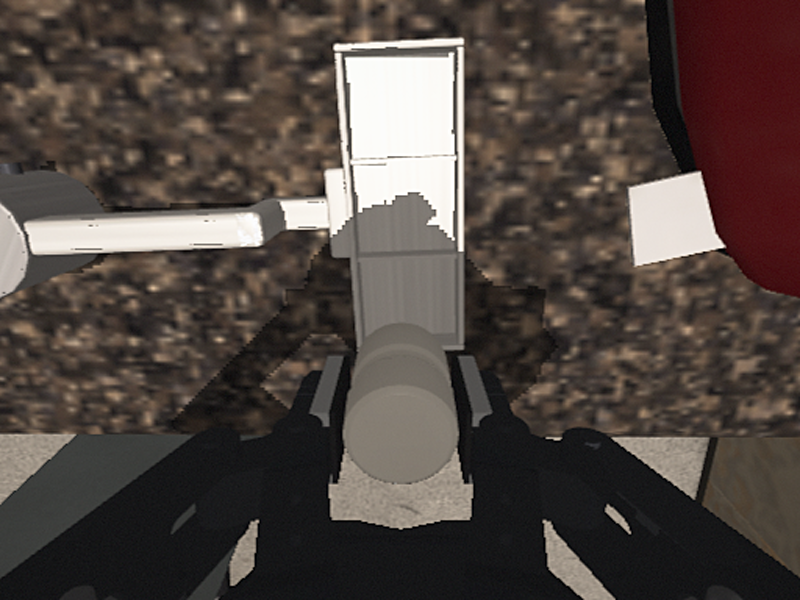

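Picture: tray with dividers at rows 157 and 253, far corners (334,46),(464,39); the held pot's top centred at (401,430).

```bash
python3 - <<'E'
from h import *
f=np.load("pics/w3.npz"); p=dict(camera_matrix=f["K"],world_from_camera=f["T"]); k=.64
print(f["T"][:3,3])
for n,u,z in [("d+",(405,157),15),("d-",(409,253),15),("cFL",(334,46),20),("cFR",(464,39),20),("cNR",(463,348),20),("pottop",(401,430),120),("potbotfront",(402,324),70)]: print(n,ray("",np.array(u)*k,z,p).round(1))
s=arm.state();print(s["position"])
E
```

```text
[ 555.3929107  -401.84797842  225.21184718]
d+ [ 546.5 -402.1]
d- [ 503.9 -404.1]
cFL [ 589.1 -373.9]
cFR [ 591.4 -425.1]
cNR [ 458.2 -430.3]
pottop [ 481.9 -401.1]
potbotfront [ 491.2 -401.1]
[ 478.59990095 -401.69956157   88.11052811]
```

```bash
python3 - <<'E'
from h import *
for i in range(3): arm.read_camera("side")
s=arm.state();print(s["position"],s["tcp_rot"])
p=look("w3b"); print(np.array(p["world_from_camera"]).round(3).tolist()); q=arm.camera_params("wrist"); print(np.array(q["world_from_camera"])[:3,3])
f=np.load("pics/w3b.npz"); g=cv2.cvtColor(f["im"],cv2.COLOR_RGB2GRAY)
print("col257",list(enumerate(g[180:320,257].tolist(),180)))
for d in arm.trace("pot","wrist"):
    m=d["pixels"]; r=np.where(m.any(1))[0]; c=np.where(m.any(0))[0]; print(d["conf"],d["uv"],r[[0,-1]],c[[0,-1]])
c=256
print("divs",[ (r,int(g[r,c])) for r in range(90,240,1) if abs(int(g[r+1,c])-int(g[r-1,c]))>12])
E
```

```text
[ 481.30888875 -404.3737737    93.57534759] [ 1.79771010e+02 -2.13825083e-01  2.32887538e-02]
[[0.0, -0.954, -0.299, 558.462], [-1.0, 0.001, -0.004, -404.577], [0.004, 0.299, -0.954, 235.562], [0.0, 0.0, 0.0, 1.0]]
[ 558.4783614  -404.59635654  235.73132273]
col257 [(180, 123), (181, 124), (182, 123), (183, 124), (184, 123), (185, 123), (186, 122), (187, 120), (188, 122), (189, 123), (190, 123), (191, 121), (192, 122), (193, 122), (194, 124), (195, 124), (196, 122), (197, 122), (198, 121), (199, 122), (200, 123), (201, 122), (202, 124), (203, 121), (204, 125), (205, 124), (206, 112), (207, 104), (208, 105), (209, 105), (210, 106), (211, 105), (212, 108), (213, 107), (214, 109), (215, 107), (216, 109), (217, 110), (218, 110), (219, 112), (220, 121), (221, 122), (222, 120), (223, 120), (224, 112), (225, 114), (226, 112), (227, 108), (228, 109), (229, 109), (230, 109), (231, 110), (232, 108), (233, 109), (234, 111), (235, 112), (236, 110), (237, 111), (238, 112), (239, 112), (240, 112), (241, 114), (242, 111), (243, 112), (244, 112), (245, 113), (246, 121), (247, 133), (248, 131), (249,
[... 388 characters left out ...]
), (282, 130), (283, 131), (284, 131), (285, 130), (286, 129), (287, 130), (288, 129), (289, 129), (290, 129), (291, 130), (292, 130), (293, 127), (294, 129), (295, 128), (296, 129), (297, 129), (298, 129), (299, 127), (300, 128), (301, 128), (302, 127), (303, 128), (304, 127), (305, 126), (306, 127), (307, 126), (308, 122), (309, 118), (310, 155), (311, 148), (312, 154), (313, 159), (314, 151), (315, 149), (316, 148), (317, 145), (318, 150), (319, 148)]
0.95 [256.0, 261.9] [207 309] [220 293]
0.28 [230.1, 142.8] [ 37 227] [  0 288]
divs [(106, 255), (107, 189), (108, 218), (109, 255), (125, 255), (128, 247), (129, 117), (163, 124), (164, 110), (167, 108), (168, 128), (206, 113), (219, 112)]
```

Emit:
jog_arm([
  {"slide": [0.002, 0.001, 0.01], "rotation": [0, 0, 0]},
  {"slide": [0, 0, 0.015], "rotation": [0, 0, 0]},
  {"slide": [0, 0, 0.01], "rotation": [0, 0, 0]},
  {"slide": [0, 0, 0.006], "rotation": [0, 0, 0]},
  {"slide": [0, 0, 0.006], "rotation": [0, 0, 0]},
  {"slide": [0, 0, 0.006], "rotation": [0, 0, 0]},
  {"slide": [0, 0, 0.006], "rotation": [0, 0, 0]},
  {"slide": [0, 0, 0.005], "rotation": [0, 0, 0]},
  {"slide": [0, 0, 0.003], "rotation": [0, 0, 0]},
  {"slide": [0, 0, 0], "rotation": [0, 0, 0]},
  {"slide": [0, 0, 0], "rotation": [0, 0, 0]},
])

```text
t: 9.85
position: [482.0, -404.3, 23.9]
tcp_rot: [180.0, -0.0, 0.0]
wrist_force: [-0.5, 1.3, 5.7]
width: 33.7
gripper_force: 30.6
```

Emit:
jog_arm([
  {"slide": [0, 0, 0], "rotation": [0, 0, 0]},
  {"slide": [0, 0, 0], "rotation": [0, 0, 0]},
  {"slide": [0, 0, 0], "rotation": [0, 0, 0]},
  {"slide": [0, 0, -0.02], "rotation": [0, 0, 0]},
  {"slide": [0, 0, -0.05], "rotation": [0, 0, 0]},
  {"slide": [0, 0, -0.05], "rotation": [0, 0, 0]},
  {"slide": [0, 0, 0], "rotation": [0, 0, 0]},
  {"slide": [0, 0, 0], "rotation": [0, 0, 0]},
], grip=0.058)

```text
t: 10.85
position: [481.8, -404.1, 143.9]
tcp_rot: [180.0, -0.0, 0.0]
wrist_force: [-1.0, -1.3, -0.3]
width: 58.1
gripper_force: 0.0
```

```bash
python3 - <<'E'
from h import *
s=arm.state();print(s["position"],s["width"])
p=look("w4"); print(np.array(p["world_from_camera"])[:3,3])
E
```

```text
[ 481.7818031  -404.05770118  143.93442341] 58.05064134429296
[ 559.3396849  -404.7383125   285.69067166]
```

View pics/w4.png

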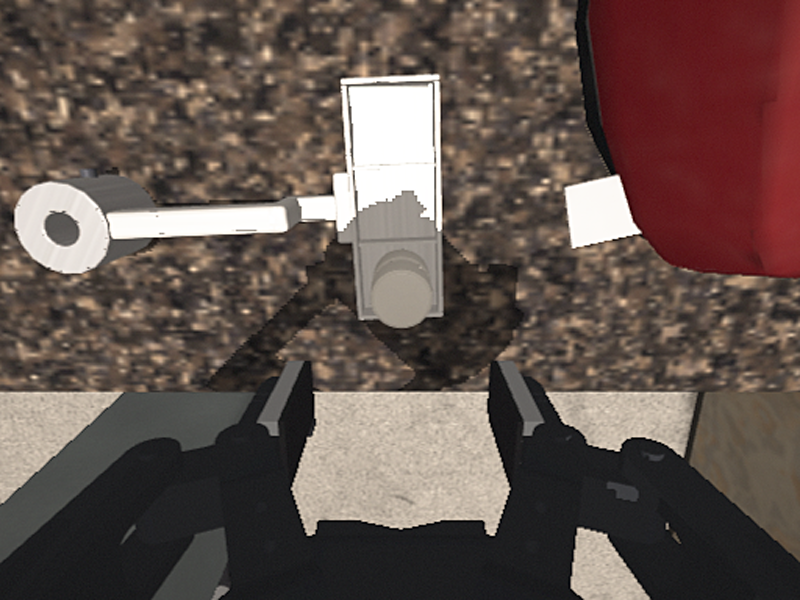

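The pot stands in pocket 0 (top at (401,298)); the boss hole is at (62,229), tray corners (341,80),(440,75),(442,318),(358,319). Refit carrier with this steady view.

```bash
cat >> h.py <<'E'
from scipy.optimize import least_squares
def X(q,P):
    c,s=np.cos(q[2]),np.sin(q[2]); return [q[0]+c*P[0]-s*P[1],q[1]+s*P[0]+c*P[1],P[2]]
def fit(p,obs,q0):
    r=least_squares(lambda q:np.concatenate([proj(p,X(q,P))-(np.array(u)*.64) for u,P in obs]),q0); return r.x,r.fun.round(1)
E
python3 - <<'E'
from h import *
f=np.load("pics/w4.npz"); p=dict(camera_matrix=f["K"],world_from_camera=f["T"])
q,e=fit(p,[((62,229),(0,74,52)),((341,80),(68,-69,20)),((440,75),(68,-121,20)),((442,318),(-68,-121,20)),((358,319),(-68,-69,20))],[520,-307,.04]); print(q,np.rad2deg(q[2]),e)
for n,P in [("boss",(0,74,52)),("bal",(0,17,41)),("p0",(-44,-95,4)),("p1",(0,-95,4)),("p2",(44,-95,4))]: print(n,np.round(X(q,P),1))
print("pot",ray("",(401*.64,298*.64),54,p))
E
```

```text
[ 5.19286532e+02 -3.07657074e+02  3.80120988e-02] 2.1779328292814633 [-1.   0.1 -0.  -0.8  0.4 -0.3  0.8  0.2 -0.   1.5]
boss [ 516.5 -233.7   52. ]
bal [ 518.6 -290.7   41. ]
p0 [ 478.9 -404.3    4. ]
p1 [ 522.9 -402.6    4. ]
p2 [ 566.9 -400.9    4. ]
pot [ 480.54008615 -405.34325486]
```

Emit:
jog_arm([
  {"slide": [0, -0.01, -0.046], "rotation": [0, 0, 0]},
  {"slide": [0, -0.0513, -0.01], "rotation": [0, 0, 0]},
  {"slide": [0, -0.0513, 0], "rotation": [0, 0, 0]},
  {"slide": [0, -0.0513, 0], "rotation": [0, 0, 0]},
  {"slide": [0, -0.0513, 0], "rotation": [0, 0, 0]},
  {"slide": [0, -0.0513, 0], "rotation": [0, 0, 0]},
  {"slide": [0, -0.0513, 0], "rotation": [0, 0, 0]},
  {"slide": [0, -0.0513, 0], "rotation": [0, 0, 0]},
  {"slide": [0, -0.0513, 0], "rotation": [0, 0, 0]},
  {"slide": [0, -0.0513, 0], "rotation": [0, 0, 0]},
  {"slide": [0, -0.0513, 0], "rotation": [0, 0, 0]},
  {"slide": [0, -0.0513, 0], "rotation": [0, 0, 0]},
  {"slide": [0, -0.0513, 0], "rotation": [0, 0, 0]},
  {"slide": [0, -0.0513, 0], "rotation": [0, 0, 0]},
  {"slide": [0, -0.0513, 0], "rotation": [0, 0, 0]},
  {"slide": [-0.0048, -0.0501, 0], "rotation": [0, 0, 0]},
  {"slide": [0, 0, 0], "rotation": [0, 0, 0]},
  {"slide": [0, 0, 0], "rotation": [0, 0, 0]},
])

```text
t: 13.15
position: [476.2, 373.7, 197.2]
tcp_rot: [179.9, 0.1, 0.0]
wrist_force: [0.4, 0.3, 0.2]
width: 58.0
gripper_force: 0.0
```

Emit:
jog_arm([
  {"slide": [0, 0, 0.05], "rotation": [0, 0, 0]},
  {"slide": [0, 0, 0.05], "rotation": [0, 0, 0]},
  {"slide": [0, 0, 0.04], "rotation": [0, 0, 0]},
  {"slide": [0, 0, 0.025], "rotation": [0, 0, 0]},
  {"slide": [0, 0, 0.016], "rotation": [0, 0, 0]},
  {"slide": [0, 0, 0], "rotation": [0, 0, 0]},
  {"slide": [0, 0, 0], "rotation": [0, 0, 0]},
  {"slide": [0, 0, 0], "rotation": [0, 0, 0]},
])

```text
t: 14.15
position: [478.0, 374.9, 19.7]
tcp_rot: [-179.9, -0.1, -0.0]
wrist_force: [0.2, 0.6, -0.2]
width: 57.9
gripper_force: 0.0
```

Emit:
jog_arm([
  {"slide": [0, 0, 0], "rotation": [0, 0, 0]},
  {"slide": [0, 0, 0], "rotation": [0, 0, 0]},
  {"slide": [0, 0, 0], "rotation": [0, 0, 0]},
  {"slide": [0, 0, 0], "rotation": [0, 0, 0]},
  {"slide": [0, 0, 0], "rotation": [0, 0, 0]},
], grip=0)

```text
t: 14.78
position: [477.5, 374.8, 19.1]
tcp_rot: [-180.0, -0.1, 0.0]
wrist_force: [-0.2, 0.3, 4.9]
width: 35.1
gripper_force: 30.2
```

Emit:
jog_arm([
  {"slide": [0, 0, -0.042], "rotation": [0, 0, 0]},
  {"slide": [0, 0, -0.05], "rotation": [0, 0, 0]},
  {"slide": [0, 0, -0.05], "rotation": [0, 0, 0]},
  {"slide": [0, 0, -0.04], "rotation": [0, 0, 0]},
  {"slide": [0.006, 0.0517, 0], "rotation": [0, 0, 0]},
  {"slide": [0.006, 0.0517, 0], "rotation": [0, 0, 0]},
  {"slide": [0.006, 0.0517, 0], "rotation": [0, 0, 0]},
  {"slide": [0.006, 0.0517, 0], "rotation": [0, 0, 0]},
  {"slide": [0.006, 0.0517, 0], "rotation": [0, 0, 0]},
  {"slide": [0.006, 0.0517, 0], "rotation": [0, 0, 0]},
  {"slide": [0.006, 0.0517, 0], "rotation": [0, 0, 0]},
  {"slide": [0.006, 0.0517, 0], "rotation": [0, 0, 0]},
  {"slide": [0.006, 0.0517, 0], "rotation": [0, 0, 0]},
  {"slide": [0.006, 0.0517, 0], "rotation": [0, 0, 0]},
  {"slide": [0.006, 0.0517, 0], "rotation": [0, 0, 0]},
  {"slide": [0.006, 0.0517, 0], "rotation": [0, 0, 0]},
  {"slide": [0.006, 0.0517, 0], "rotation": [0, 0, 0]},
  {"slide": [0.006, 0.0517, 0], "rotation": [0, 0, 0]},
  {"slide": [0.0055, 0.0517, 0], "rotation": [0, 0, 0]},
])

```text
t: 17.15
position: [566.1, -402.6, 198.9]
tcp_rot: [-179.9, 0.1, -0.0]
wrist_force: [0.5, 0.3, -0.7]
width: 35.0
gripper_force: 30.2
```

Emit:
jog_arm([
  {"slide": [0, 0, 0.06], "rotation": [0, 0, 0]},
  {"slide": [0, 0, 0.05], "rotation": [0, 0, 0]},
  {"slide": [0, 0, 0], "rotation": [0, 0, 0]},
  {"slide": [0, 0, 0], "rotation": [0, 0, 0]},
  {"slide": [0, 0, 0], "rotation": [0, 0, 0]},
  {"slide": [0, 0, 0], "rotation": [0, 0, 0]},
  {"slide": [0, 0, 0], "rotation": [0, 0, 0]},
])

```text
t: 18.02
position: [566.9, -401.5, 91.4]
tcp_rot: [179.9, -0.1, 0.0]
wrist_force: [-0.1, 0.1, -0.5]
width: 35.6
gripper_force: 30.2
```

```bash
python3 - <<'E'
from h import *
s=arm.state();print(s["t"],s["position"],s["width"])
p=look("w5"); print(np.array(p["world_from_camera"])[:3,3])
E
```

```text
18.025 [ 566.93389038 -401.5208125    91.44711417] 35.56833659304385
[ 644.38965754 -402.13134597  233.26014819]
```

View pics/w5.png

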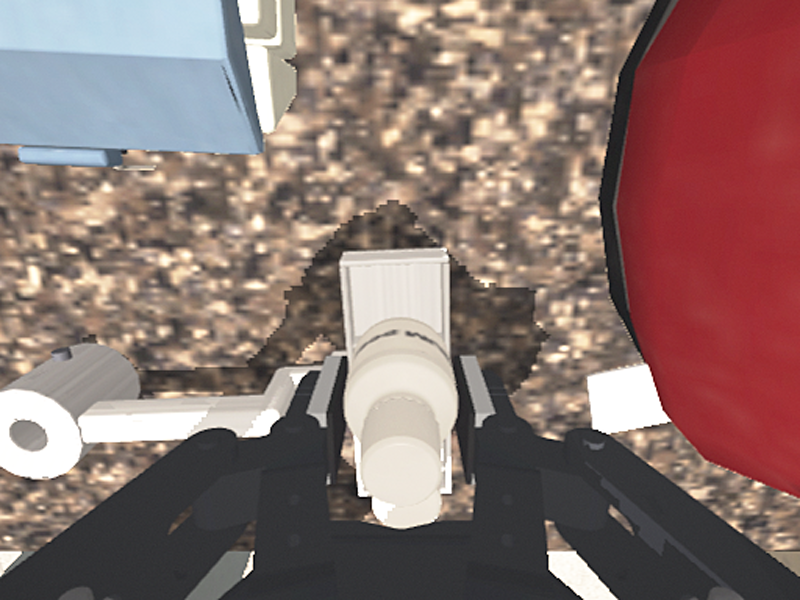

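The vial hangs upright over pocket 2 (far pocket, inner walls 348..443), vial base front at (400,319); only ~1 mm to correct. Lower it.

Emit:
jog_arm([
  {"slide": [0.001, -0.0005, 0.015], "rotation": [0, 0, 0]},
  {"slide": [0, 0, 0.015], "rotation": [0, 0, 0]},
  {"slide": [0, 0, 0.008], "rotation": [0, 0, 0]},
  {"slide": [0, 0, 0.006], "rotation": [0, 0, 0]},
  {"slide": [0, 0, 0.006], "rotation": [0, 0, 0]},
  {"slide": [0, 0, 0.006], "rotation": [0, 0, 0]},
  {"slide": [0, 0, 0.006], "rotation": [0, 0, 0]},
  {"slide": [0, 0, 0.004], "rotation": [0, 0, 0]},
  {"slide": [0, 0, 0.0015], "rotation": [0, 0, 0]},
  {"slide": [0, 0, 0], "rotation": [0, 0, 0]},
  {"slide": [0, 0, 0], "rotation": [0, 0, 0]},
])

```text
t: 19.45
position: [567.6, -400.9, 23.1]
tcp_rot: [180.0, -0.0, -0.0]
wrist_force: [-1.5, 0.7, 3.0]
width: 34.9
gripper_force: 30.4
```

Emit:
jog_arm([
  {"slide": [0, 0, 0], "rotation": [0, 0, 0]},
  {"slide": [0, 0, 0], "rotation": [0, 0, 0]},
  {"slide": [0, 0, 0], "rotation": [0, 0, 0]},
  {"slide": [0, 0, -0.02], "rotation": [0, 0, 0]},
  {"slide": [0, 0, -0.05], "rotation": [0, 0, 0]},
  {"slide": [0, 0, -0.05], "rotation": [0, 0, 0]},
  {"slide": [0, 0, -0.056], "rotation": [0, 0, 0]},
  {"slide": [0, 0, 0], "rotation": [0, 0, 0]},
], grip=0.058)

```text
t: 20.45
position: [570.4, -403.2, 208.6]
tcp_rot: [179.4, -0.6, 0.0]
wrist_force: [-0.1, -0.6, 0.3]
width: 58.0
gripper_force: 0.0
```

Emit:
jog_arm([
  {"slide": [-0.0079, -0.0512, 0], "rotation": [0, 0, 0]},
  {"slide": [-0.0079, -0.0512, 0], "rotation": [0, 0, 0]},
  {"slide": [-0.0079, -0.0512, 0], "rotation": [0, 0, 0]},
  {"slide": [-0.0079, -0.0512, 0], "rotation": [0, 0, 0]},
  {"slide": [-0.0079, -0.0512, 0], "rotation": [0, 0, 0]},
  {"slide": [-0.0079, -0.0512, 0], "rotation": [0, 0, 0]},
  {"slide": [-0.0079, -0.0512, 0], "rotation": [0, 0, 0]},
  {"slide": [-0.0079, -0.0512, 0], "rotation": [0, 0, 0]},
  {"slide": [-0.0079, -0.0512, 0], "rotation": [0, 0, 0]},
  {"slide": [-0.0079, -0.0512, 0], "rotation": [0, 0, 0]},
  {"slide": [-0.0079, -0.0512, 0], "rotation": [0, 0, 0]},
  {"slide": [-0.0075, -0.0512, 0], "rotation": [0, 0, 0]},
  {"slide": [0, 0, 0], "rotation": [0, 0, 0]},
  {"slide": [0, 0, 0], "rotation": [0, 0, 0]},
  {"slide": [0, 0, 0], "rotation": [0, 0, 0]},
])

```text
t: 22.32
position: [473.2, 212.7, 198.5]
tcp_rot: [180.0, -0.0, -0.1]
wrist_force: [-0.1, 0.4, -0.3]
width: 58.1
gripper_force: 0.0
```

```bash
python3 - <<'E'
from h import *
s=arm.state();print(s["t"],s["position"],s["width"])
p=look("w6")
im=np.load("pics/w6.npz")["im"].astype(int)
for d in arm.trace("dropper","wrist"):
    m=d["pixels"]; r=np.where(m.any(1))[0]; c=np.where(m.any(0))[0]; print(d["conf"],d["uv"],r[[0,-1]],c[[0,-1]],im[m].mean(0), ray("",d["uv"],35,p))
    k=m&(im.max(2)<60)
    if k.sum()>5:
        y,x=np.nonzero(k); print("dark",x.mean(),y.mean(),ray("",(x.mean(),y.mean()),55,p))
E
```

```text
22.325 [473.20273579 212.68363433 198.50052652] 58.11421012927091
0.7 [256.7, 167.1] [153 181] [247 270] [104.86388385  99.6569873   93.26497278] [473.01252237 211.24591288]
dark 257.6279069767442 172.1860465116279 [472.9412836  210.36953085]
0.69 [306.5, 196.0] [182 213] [294 317] [198.14808362  94.29616725   1.73519164] [440.67632864 157.33490735]
0.59 [282.8, 93.4] [ 78 103] [272 298] [245.94785847 165.77467412   5.02234637] [547.06536171 185.71092087]
```

Emit:
jog_arm([
  {"slide": [0, 0.0015, 0.05], "rotation": [0, 0, 0]},
  {"slide": [0, 0, 0.05], "rotation": [0, 0, 0]},
  {"slide": [0, 0, 0.04], "rotation": [0, 0, 0]},
  {"slide": [0, 0, 0.025], "rotation": [0, 0, 0]},
  {"slide": [0, 0, 0.016], "rotation": [0, 0, 0]},
  {"slide": [0, 0, 0], "rotation": [0, 0, 0]},
  {"slide": [0, 0, 0], "rotation": [0, 0, 0]},
  {"slide": [0, 0, 0], "rotation": [0, 0, 0]},
])

```text
t: 23.42
position: [474.2, 212.5, 19.0]
tcp_rot: [-180.0, -0.2, -0.0]
wrist_force: [0.2, -1.3, 0.2]
width: 57.9
gripper_force: 0.0
```

Emit:
jog_arm([
  {"slide": [0, 0, 0], "rotation": [0, 0, 0]},
  {"slide": [0, 0, 0], "rotation": [0, 0, 0]},
  {"slide": [0, 0, 0], "rotation": [0, 0, 0]},
  {"slide": [0, 0, 0], "rotation": [0, 0, 0]},
  {"slide": [0, 0, 0], "rotation": [0, 0, 0]},
  {"slide": [0, 0, 0], "rotation": [0, 0, 0]},
], grip=0)

```text
t: 24.18
position: [473.4, 212.4, 18.1]
tcp_rot: [-180.0, -0.0, -0.0]
wrist_force: [-0.9, -0.7, 5.3]
width: 23.8
gripper_force: 29.7
```

Emit:
jog_arm([
  {"slide": [0, 0, -0.042], "rotation": [0, 0, 0]},
  {"slide": [0, 0, -0.05], "rotation": [0, 0, 0]},
  {"slide": [0, 0, -0.05], "rotation": [0, 0, 0]},
  {"slide": [0, 0, -0.04], "rotation": [0, 0, 0]},
  {"slide": [0.0041, 0.0513, 0], "rotation": [0, 0, 0]},
  {"slide": [0.0041, 0.0513, 0], "rotation": [0, 0, 0]},
  {"slide": [0.0041, 0.0513, 0], "rotation": [0, 0, 0]},
  {"slide": [0.0041, 0.0513, 0], "rotation": [0, 0, 0]},
  {"slide": [0.0041, 0.0513, 0], "rotation": [0, 0, 0]},
  {"slide": [0.0041, 0.0513, 0], "rotation": [0, 0, 0]},
  {"slide": [0.0041, 0.0513, 0], "rotation": [0, 0, 0]},
  {"slide": [0.0041, 0.0513, 0], "rotation": [0, 0, 0]},
  {"slide": [0.0041, 0.0513, 0], "rotation": [0, 0, 0]},
  {"slide": [0.0041, 0.0513, 0], "rotation": [0, 0, 0]},
  {"slide": [0.0041, 0.0513, 0], "rotation": [0, 0, 0]},
  {"slide": [0.0041, 0.0507, 0], "rotation": [0, 0, 0]},
  {"slide": [0, 0, 0.05], "rotation": [0, 0, 0]},
  {"slide": [0, 0, 0.03], "rotation": [0, 0, 0]},
  {"slide": [0, 0, 0], "rotation": [0, 0, 0]},
  {"slide": [0, 0, 0], "rotation": [0, 0, 0]},
])

```text
t: 26.68
position: [522.7, -403.1, 120.6]
tcp_rot: [179.9, -0.1, 0.0]
wrist_force: [0.6, -0.7, 0.1]
width: 23.7
gripper_force: 29.7
```

Emit:
jog_arm([
  {"slide": [0, 0, 0], "rotation": [0, 0, 0]},
  {"slide": [0, 0, 0], "rotation": [0, 0, 0]},
  {"slide": [0, 0, 0], "rotation": [0, 0, 0]},
])

```text
t: 27.05
position: [522.5, -403.0, 120.5]
tcp_rot: [179.9, -0.1, 0.0]
wrist_force: [-0.0, -0.4, -0.5]
width: 24.0
gripper_force: 29.7
```

Emit:
jog_arm([
  {"slide": [0, 0, 0.02], "rotation": [0, 0, 0]},
  {"slide": [0, 0, 0.025], "rotation": [0, 0, 0]},
  {"slide": [0, 0, 0.015], "rotation": [0, 0, 0]},
  {"slide": [0, 0, 0.01], "rotation": [0, 0, 0]},
  {"slide": [0, 0, 0.008], "rotation": [0, 0, 0]},
  {"slide": [0, 0, 0.007], "rotation": [0, 0, 0]},
  {"slide": [0, 0, 0.006], "rotation": [0, 0, 0]},
  {"slide": [0, 0, 0.005], "rotation": [0, 0, 0]},
  {"slide": [0, 0, 0.0025], "rotation": [0, 0, 0]},
  {"slide": [0, 0, 0], "rotation": [0, 0, 0]},
  {"slide": [0, 0, 0], "rotation": [0, 0, 0]},
])

```text
t: 28.42
position: [522.6, -403.1, 22.1]
tcp_rot: [180.0, -0.0, 0.0]
wrist_force: [-2.7, 2.5, 6.0]
width: 23.7
gripper_force: 30.1
```

Emit:
jog_arm([
  {"slide": [0, 0, 0], "rotation": [0, 0, 0]},
  {"slide": [0, 0, 0], "rotation": [0, 0, 0]},
  {"slide": [0, 0, 0], "rotation": [0, 0, 0]},
  {"slide": [0, 0, -0.02], "rotation": [0, 0, 0]},
  {"slide": [0, 0, -0.05], "rotation": [0, 0, 0]},
  {"slide": [0, 0, -0.05], "rotation": [0, 0, 0]},
  {"slide": [-0.04, -0.02, -0.03], "rotation": [0, 0, 0]},
  {"slide": [-0.04, -0.02, 0], "rotation": [0, 0, 0]},
  {"slide": [0, 0, 0], "rotation": [0, 0, 0]},
  {"slide": [0, 0, 0], "rotation": [0, 0, 0]},
  {"slide": [0, 0, 0], "rotation": [0, 0, 0]},
  {"slide": [0, 0, 0], "rotation": [0, 0, 0]},
], grip=0.05)

```text
t: 29.92
position: [442.8, -363.2, 171.1]
tcp_rot: [-180.0, -0.0, 0.0]
wrist_force: [0.2, -0.4, 0.8]
width: 50.3
gripper_force: 0.0
```

```bash
python3 - <<'E'
from h import *
s=arm.state();print(s["t"],s["position"],s["width"])
p=look("w7"); print(np.array(p["world_from_camera"])[:3,3])
E
```

```text
29.925 [ 442.83017954 -363.17859843  171.06184006] 50.33383620375497
[ 520.50451626 -363.95303897  312.75799017]
```

View pics/w7.png

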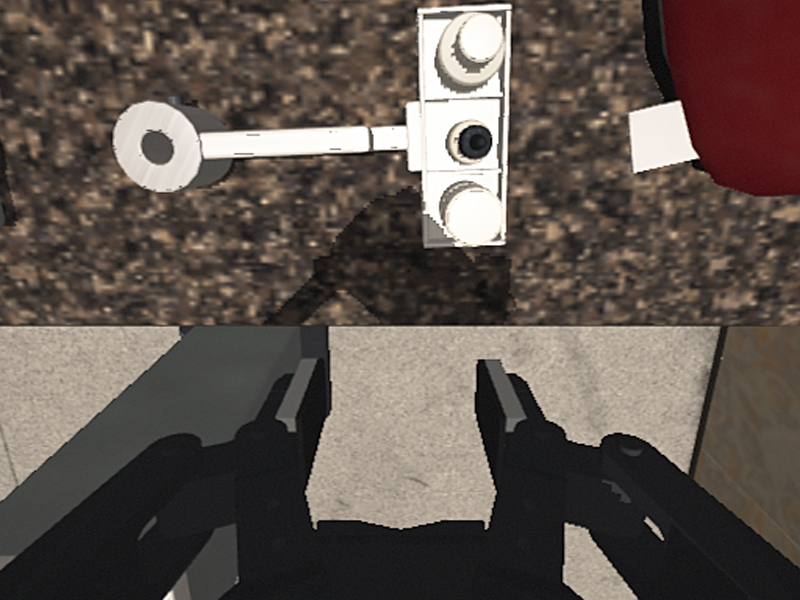

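All three stand upright: vial (480,40), dropper (473,142), pot (472,213) in the pockets. Boss hole (158,147); tray corners (418,8),(512,5),(507,246),(424,247).

```bash
python3 - <<'E'
from h import *
f=np.load("pics/w7.npz"); p=dict(camera_matrix=f["K"],world_from_camera=f["T"])
q,e=fit(p,[((158,147),(0,74,52)),((418,8),(68,-69,20)),((512,5),(68,-121,20)),((507,245),(-68,-121,20)),((424,247),(-68,-69,20))],[520,-307,.04]); print(q,np.rad2deg(q[2]),e)
b=X(q,(0,17,41));print("bal",b)
for n,u in [("pot",(472,213)),]: print(ray("",np.array(u)*.64,54,p))
f=np.load("pics/w2.npz"); p2=dict(camera_matrix=f["K"],world_from_camera=f["T"])
f=np.load("pics/w1.npz"); p1=dict(camera_matrix=f["K"],world_from_camera=f["T"])
r=least_squares(lambda q:np.concatenate([proj(p1,X(q,(34,-95,36)))-np.array((94,105))*.64,proj(p1,X(q,(-34,-95,36)))-np.array((106,190))*.64,proj(p2,X(q,(0,74,86)))-np.array((721,188))*.64]),[516,16,-.04])
print("base",r.x,np.rad2deg(r.x[2]),r.fun.round(1),"spindle",X(r.x,(0,74,88)))
E
```

```text
[ 5.19259288e+02 -3.07829500e+02  3.98752687e-02] 2.2846846016805316 [-0.8  0.5  0.4 -0.3  0.7 -1.1 -0.7  0.3  0.3  1. ]
bal [np.float64(518.5815880151459), np.float64(-290.843013189671), 41]
[ 481.88929046 -403.59787615]
base [ 5.15351093e+02  1.74164246e+01 -4.56130393e-02] -2.613434642965541 [-1.   0.1 -0.9  0.2  1.5  0.3] spindle [np.float64(518.7252877835435), np.float64(91.33945758357976), 88]
```

Emit:
jog_arm([
  {"slide": [0.0379, -0.0362, 0], "rotation": [0, 0, 0]},
  {"slide": [0.0379, -0.0362, 0], "rotation": [0, 0, 0]},
  {"slide": [0, 0, 0], "rotation": [0, 0, -0.179]},
  {"slide": [0, 0, 0], "rotation": [0, 0, -0.179]},
  {"slide": [0, 0, 0], "rotation": [0, 0, -0.179]},
  {"slide": [0, 0, 0], "rotation": [0, 0, -0.179]},
  {"slide": [0, 0, 0], "rotation": [0, 0, -0.179]},
  {"slide": [0, 0, 0], "rotation": [0, 0, -0.179]},
  {"slide": [0, 0, 0], "rotation": [0, 0, -0.179]},
  {"slide": [0, 0, 0], "rotation": [0, 0, -0.179]},
  {"slide": [0, 0, 0], "rotation": [0, 0, -0.179]},
  {"slide": [0, 0, 0.04], "rotation": [0, 0, 0]},
  {"slide": [0, 0, 0], "rotation": [0, 0, 0]},
  {"slide": [0, 0, 0], "rotation": [0, 0, 0]},
  {"slide": [0, 0, 0], "rotation": [0, 0, 0]},
])

```text
t: 31.85
position: [518.9, -291.0, 132.9]
tcp_rot: [179.9, 0.1, 92.3]
wrist_force: [-0.2, 0.1, 0.2]
width: 50.1
gripper_force: 0.0
```

```bash
python3 - <<'E'
from h import *
s=arm.state();print(s["t"],s["position"],s["tcp_rot"],s["joint_pos"],rel((518.6,-290.8,22.5)))
E
```

```text
31.85 [ 518.94270321 -291.02750484  132.8517341 ] [1.79876649e+02 9.67921181e-02 9.23052416e+01] [-3.64489419e+01  3.44940203e+00  1.01650535e+02  1.79649510e-03
  7.47432790e+01 -3.87547581e+01] [  0.4  -0.6 110.4]
```

Emit:
jog_arm([
  {"slide": [0, 0, 0.04], "rotation": [0, 0, 0]},
  {"slide": [0, 0, 0.035], "rotation": [0, 0, 0]},
  {"slide": [0, 0, 0.02], "rotation": [0, 0, 0]},
  {"slide": [0, 0, 0.01], "rotation": [0, 0, 0]},
  {"slide": [0, 0, 0.004], "rotation": [0, 0, 0]},
  {"slide": [0, 0, 0], "rotation": [0, 0, 0]},
  {"slide": [0, 0, 0], "rotation": [0, 0, 0]},
  {"slide": [0, 0, 0], "rotation": [0, 0, 0]},
])

```text
t: 32.85
position: [518.4, -290.7, 22.8]
tcp_rot: [179.9, 0.0, 92.3]
wrist_force: [0.1, -0.1, 0.9]
width: 49.6
gripper_force: 0.0
```

Emit:
jog_arm([
  {"slide": [0, 0, 0], "rotation": [0, 0, 0]},
  {"slide": [0, 0, 0], "rotation": [0, 0, 0]},
  {"slide": [0, 0, 0], "rotation": [0, 0, 0]},
  {"slide": [0, 0, 0], "rotation": [0, 0, 0]},
  {"slide": [0, 0, 0], "rotation": [0, 0, 0]},
  {"slide": [0, 0, 0], "rotation": [0, 0, 0]},
  {"slide": [0, 0, 0], "rotation": [0, 0, 0]},
], grip=0, grip_force=45)

```text
t: 33.72
position: [518.3, -290.5, 22.3]
tcp_rot: [180.0, 0.0, 92.3]
wrist_force: [1.3, 1.3, 2.5]
width: 13.3
gripper_force: 44.7
```

Gripped. Lift a little and check torque for balance.

Emit:
jog_arm([
  {"slide": [0, 0, -0.004], "rotation": [0, 0, 0]},
  {"slide": [0, 0, -0.006], "rotation": [0, 0, 0]},
  {"slide": [0, 0, -0.01], "rotation": [0, 0, 0]},
  {"slide": [0, 0, -0.005], "rotation": [0, 0, 0]},
  {"slide": [0, 0, 0], "rotation": [0, 0, 0]},
  {"slide": [0, 0, 0], "rotation": [0, 0, 0]},
  {"slide": [0, 0, 0], "rotation": [0, 0, 0]},
  {"slide": [0, 0, 0], "rotation": [0, 0, 0]},
])

```text
t: 34.72
position: [517.8, -290.2, 46.7]
tcp_rot: [-180.0, -0.0, 92.3]
wrist_force: [-0.4, -0.5, -4.9]
width: 12.9
gripper_force: 43.9
```

```bash
python3 - <<'E'
from h import *
s=arm.state();print(s["t"],s["position"],s["tcp_rot"],s["wrist_force"],s["torque"],s["width"])
p=look("w8")
im=np.load("pics/w8.npz")["im"]
# boss top: hole & ring
q=np.array([519.26,-307.83,.039875]); dz=s["position"][2]-22.3
for P in [(0,74,52),(24,74,52),(-24,74,52),(0,98,52),(0,50,52)]:
    x=X(q,P); x[2]+=dz; print(P,proj(p,x).round(1))
u=proj(p,[*X(q,(0,74,52))[:2],52+dz]).astype(int); g=cv2.cvtColor(im,cv2.COLOR_RGB2GRAY)
print("row",g[u[1],max(0,u[0]-80):u[0]+80:2].tolist()); print("col",g[max(0,u[1]-80):u[1]+80:2,u[0]].tolist())
E
```

```text
34.725 [ 517.81398844 -290.22942614   46.67493573] [-1.79973289e+02 -2.17460151e-02  9.23049342e+01] [-0.3594857  -0.50387127 -4.91051163] [ 0.05796263 -0.01926257  0.02259273] 12.947720890408503
(0, 74, 52) [257.6 145.8]
(24, 74, 52) [321.2 145.8]
(-24, 74, 52) [193.9 145.8]
(0, 98, 52) [257.7  78.4]
(0, 50, 52) [257.4 205.1]
row [91, 72, 75, 82, 78, 91, 140, 161, 133, 127, 152, 154, 153, 152, 153, 156, 155, 155, 157, 158, 157, 157, 158, 155, 153, 154, 153, 151, 137, 116, 120, 121, 123, 126, 126, 128, 126, 126, 127, 127, 125, 127, 125, 125, 125, 129, 124, 122, 117, 118, 115, 138, 148, 146, 255, 255, 255, 255, 255, 255, 255, 255, 255, 255, 255, 255, 255, 255, 255, 255, 250, 85, 106, 133, 158, 137, 123, 163, 183, 166]
col [77, 74, 77, 76, 79, 89, 127, 255, 255, 255, 255, 255, 255, 255, 255, 255, 255, 255, 255, 255, 255, 255, 255, 255, 255, 255, 255, 220, 80, 81, 74, 45, 46, 47, 47, 48, 44, 47, 51, 100, 125, 127, 126, 125, 125, 125, 127, 127, 126, 125, 135, 172, 160, 156, 157, 158, 157, 155, 154, 154, 152, 151, 152, 155, 158, 154, 152, 145, 196, 190, 190, 191, 191, 192, 192, 191, 191, 191, 190, 190]
```

```bash
cat >> h.py <<'E'
def rim(name):
    "outer rim of the boss top (bright) -> ellipse in px"
    g=cv2.cvtColor(np.load(f"pics/{name}.npz")["im"],cv2.COLOR_RGB2GRAY)
    return g
E
python3 - <<'E'
from h import *
f=np.load("pics/w8.npz"); p=dict(camera_matrix=f["K"],world_from_camera=f["T"]); im=f["im"]; g=cv2.cvtColor(im,cv2.COLOR_RGB2GRAY)
q=np.array([519.26,-307.83,.039875]); dz=24.4
pts=[]
c=proj(p,[*X(q,(0,74,52))[:2],52+dz])
for a in range(0,360,5):
    t=np.deg2rad(a); e=proj(p,[*X(q,(24*np.cos(t),74+24*np.sin(t),52))[:2],52+dz]); d=(e-c)
    s=np.linspace(.8,1.2,60); v=cv2.remap(g.astype(np.float32),(c[0]+s*d[0]).astype(np.float32)[None],(c[1]+s*d[1]).astype(np.float32)[None],1)[0]
    v=cv2.GaussianBlur(v[None],(5,1),1)[0]; i=np.argmax(np.abs(np.gradient(v))); pts.append((a,round(s[i],3),int(v[max(i-4,0)]),int(v[min(i+4,59)])))
print(pts)
E
```

```text
[(0, np.float64(0.942), 253, 88), (5, np.float64(0.949), 240, 92), (10, np.float64(0.942), 254, 97), (15, np.float64(0.942), 254, 96), (20, np.float64(0.956), 254, 107), (25, np.float64(0.969), 243, 98), (30, np.float64(0.963), 253, 88), (35, np.float64(0.963), 255, 77), (40, np.float64(0.976), 252, 96), (45, np.float64(0.99), 250, 94), (50, np.float64(0.983), 212, 106), (55, np.float64(0.983), 254, 106), (60, np.float64(0.99), 253, 95), (65, np.float64(1.003), 254, 118), (70, np.float64(1.003), 252, 104), (75, np.float64(0.997), 250, 95), (80, np.float64(1.003), 254, 77), (85, np.float64(1.017), 253, 76), (90, np.float64(1.017), 252, 86), (95, np.float64(1.01), 254, 96), (100, np.float64(1.01), 254, 129), (105, np.float64(1.024), 254, 98), (110, np.float64(0.969), 255, 193), (115, np.float64(1.01), 255, 135), (120, np.float64(1.01), 255, 181), (125, np.float64(1.017), 254, 171), (130, np.float64(1.017), 254, 142), (135, np.float64(1.017), 251, 43), (140, np.float64(0.963), 254, 153), (145, np.float64(0.854), 174, 151), (150, np.float64(1.01), 159, 80), (155, np.float64(1.003), 151, 
[... 713 characters left out ...]
 np.float64(0.915), 147, 201), (265, np.float64(0.908), 146, 199), (270, np.float64(0.915), 146, 193), (275, np.float64(0.922), 149, 190), (280, np.float64(0.908), 153, 186), (285, np.float64(0.99), 131, 84), (290, np.float64(0.908), 151, 92), (295, np.float64(0.915), 153, 61), (300, np.float64(0.908), 156, 44), (305, np.float64(0.908), 152, 37), (310, np.float64(0.902), 151, 45), (315, np.float64(0.908), 151, 102), (320, np.float64(0.915), 157, 69), (325, np.float64(0.915), 151, 48), (330, np.float64(0.908), 150, 63), (335, np.float64(0.922), 149, 44), (340, np.float64(0.929), 153, 48), (345, np.float64(0.841), 147, 254), (350, np.float64(0.922), 254, 96), (355, np.float64(0.936), 252, 99)]
```

```bash
cat >> h.py <<'E'
def rimfit(name,q,dz,free_z=False,verbose=True):
    "fit circle of boss top: returns radius at assumed height, centre offset"
    f=np.load(f"pics/{name}.npz"); p=dict(camera_matrix=f["K"],world_from_camera=f["T"]); g=cv2.cvtColor(f["im"],cv2.COLOR_RGB2GRAY).astype(np.float32)
    z=52+dz; c=proj(p,[*X(q,(0,74,0))[:2],z]); E=[]
    for a in range(0,360,4):
        t=np.deg2rad(a); d=proj(p,[*X(q,(24*np.cos(t),74+24*np.sin(t),0))[:2],z])-c
        s=np.linspace(.85,1.12,50); v=cv2.remap(g,(c[0]+s*d[0]).astype(np.float32)[None],(c[1]+s*d[1]).astype(np.float32)[None],1)[0]
        v=cv2.GaussianBlur(v[None],(5,1),1)[0]; gr=-np.gradient(v); i=np.argmax(gr)
        if gr[i]>3: E.append(ray("",c+s[i]*d,z,p))
    E=np.array(E); r=least_squares(lambda w:np.hypot(*(E-w[:2]).T)-w[2],[*X(q,(0,74,0))[:2],23],loss="soft_l1",f_scale=.3)
    print(name,len(E),"centre",r.x[:2].round(2),"radius",r.x[2].round(2),"expected",np.round(X(q,(0,74,0))[:2],1)); return r.x
E
python3 - <<'E'
from h import *
q=np.array([519.26,-307.83,.039875])
for n in ["w1","w4","w7"]: rimfit(n,q,0)
rimfit("w8",q,24.4)
E
```

```text
w1 87 centre [ 516.63 -233.41] radius 23.5 expected [ 516.3 -233.9]
w4 90 centre [ 516.79 -234.2 ] radius 23.31 expected [ 516.3 -233.9]
w7 90 centre [ 516.51 -233.79] radius 23.27 expected [ 516.3 -233.9]
w8 83 centre [ 515.65 -232.75] radius 23.1 expected [ 516.3 -233.9]
```

Emit:
jog_arm([
  {"slide": [0, 0, -0.015], "rotation": [0, 0, 0]},
  {"slide": [0, 0, -0.03], "rotation": [0, 0, 0.0285]},
  {"slide": [0, 0, -0.035], "rotation": [0, 0, 0.0285]},
  {"slide": [0, 0, -0.035], "rotation": [0, 0, 0.0285]},
  {"slide": [0.015, -0.0007, -0.018], "rotation": [0, 0, 0]},
  {"slide": [0.03, -0.0016, 0], "rotation": [0, 0, 0]},
  {"slide": [0.03, -0.0016, 0], "rotation": [0, 0, 0]},
  {"slide": [0.03, -0.0016, 0], "rotation": [0, 0, 0]},
  {"slide": [0.03, -0.0016, 0], "rotation": [0, 0, 0]},
  {"slide": [0.03, -0.0016, 0], "rotation": [0, 0, 0]},
  {"slide": [0.03, -0.0016, 0], "rotation": [0, 0, 0]},
  {"slide": [0.03, -0.0016, 0], "rotation": [0, 0, 0]},
  {"slide": [0.025, -0.0012, 0], "rotation": [0, 0, 0]},
  {"slide": [0.015, -0.0006, 0], "rotation": [0, 0, 0]},
  {"slide": [0, 0, 0], "rotation": [0, 0, 0]},
  {"slide": [0, 0, 0], "rotation": [0, 0, 0]},
  {"slide": [0, 0, 0], "rotation": [0, 0, 0]},
  {"slide": [0, 0, 0], "rotation": [0, 0, 0]},
  {"slide": [0, 0, 0], "rotation": [0, 0, 0]},
])

```text
t: 37.15
position: [516.3, -25.4, 180.0]
tcp_rot: [-180.0, -0.0, 87.4]
wrist_force: [0.2, 0.3, -6.0]
width: 12.9
gripper_force: 44.4
```

```bash
python3 - <<'E'
from h import *
s=arm.state();print(s["t"],s["position"],s["tcp_rot"],s["wrist_force"],s["torque"],s["width"])
p=look("w9"); print(np.array(p["world_from_camera"])[:3,3])
th=np.deg2rad(s["tcp_rot"][2]-90-.02); b=s["position"][:2]-np.array([-np.sin(th),np.cos(th)])*17
rimfit("w9",np.array([b[0],b[1],th]),s["position"][2]-22.3)
for P in [(518.7,91.3,88),(518.7,91.3,75),(518.7,91.3,36)]: print(P,proj(p,P).round(1))
u=proj(p,(518.7,91.3,80)).astype(int); g=cv2.cvtColor(np.load("pics/w9.npz")["im"],cv2.COLOR_RGB2GRAY)
y0=max(0,u[1]-36)
print(u,y0); print("\n".join(" ".join(f"{v:3d}" for v in r) for r in g[y0:u[1]+28:2,u[0]-30:u[0]+32:2]))
E
```

```text
37.15 [516.30971481 -25.38379964 179.97793476] [-1.79992899e+02 -1.50140802e-03  8.73676896e+01] [ 0.16298621  0.2703178  -5.97056505] [ 0.00333938 -0.01609973 -0.05946207] 12.927397175253358
[520.04211786  51.23693679 321.6772256 ]
w9 75 centre [519.18  31.65] radius 23.18 expected [518.9  31.6]
(518.7, 91.3, 88) [251.4  29.7]
(518.7, 91.3, 75) [251.6  33. ]
(518.7, 91.3, 36) [252.2  41.1]
[251  31] 0
 38  51  55  58  66  61  63  60  54  50  63  90  84  38  50  51  51  50  54  51  75 107 108  65  68 109 118  95  66  82  74
 37  44  46  50  55  54  55  56  53  46  47 115 138  48  66  55  49  51  52  50  56  90 106  77  93 163 170 124  76  82  75
 72  79  78  81  83  82  84  86  85  85  81 106 122  89  93  90  93  94  96 103 100 103 101 103 101 105 105 105 103 105 108
160 158 158 156 156 155 158 157 158 158 159 157 158 157 156 156 160 162 160 158 158 158 160 160 161 158 158 158 156 162 161
173 173 171 173 172 171 171 172 170 174 174 173 173 172 172 172 175 175 177 159 175 175 176 176 176 175 173 175 175 178 177
189 190 187 190 190 191 188 189 188 190 193 194 191 190 188 189 189 191 19
[... 2325 characters left out ...]
 236  94 109  99  76 160 255 252 250 251 250 250 252 250 255 135 188 188 190 189
186 184 182 181 188 220 251 249 249 248 249 252 244 162 164 159 255 249 250 250 251 250 250 252 251 254 135 188 188 189 189
187 184 182 183 187 163 252 250 249 248 249 250 250 252 252 252 250 248 250 250 251 250 250 252 255 170 187 188 189 190 188
185 184 185 183 186 186 163 253 249 249 249 250 250 249 249 250 250 249 250 250 251 251 250 254 240 140 188 185 188 187 188
184 184 185 187 186 183 185 230 252 249 249 250 250 249 250 250 250 249 250 251 251 251 251 255 131 188 188 186 186 187 186
183 183 185 184 186 185 189 112 252 253 250 250 250 250 250 250 250 249 250 251 251 253 255 178 191 187 186 186 185 185 186
```

Emit:
jog_arm([
  {"slide": [0.01, -0.0007, 0], "rotation": [0, 0, 0]},
  {"slide": [0.02, -0.0014, 0], "rotation": [0, 0, 0]},
  {"slide": [0.02, -0.0014, 0], "rotation": [0, 0, 0]},
  {"slide": [0.01, -0.0007, 0.005], "rotation": [0, 0, 0]},
  {"slide": [0, 0, 0.01], "rotation": [0, 0, 0]},
  {"slide": [0, 0, 0.01], "rotation": [0, 0, 0]},
  {"slide": [0, 0, 0.009], "rotation": [0, 0, 0]},
  {"slide": [0, 0, 0.005], "rotation": [0, 0, 0]},
  {"slide": [0, 0, 0], "rotation": [0, 0, 0]},
  {"slide": [0, 0, 0], "rotation": [0, 0, 0]},
  {"slide": [0, 0, 0], "rotation": [0, 0, 0]},
  {"slide": [0, 0, 0], "rotation": [0, 0, 0]},
  {"slide": [0, 0, 0], "rotation": [0, 0, 0]},
  {"slide": [0, 0, 0], "rotation": [0, 0, 0]},
])

```text
t: 38.95
position: [514.8, 35.1, 141.0]
tcp_rot: [180.0, 0.0, 87.4]
wrist_force: [-0.6, -0.8, -5.8]
width: 13.1
gripper_force: 44.4
```

```bash
python3 - <<'E'
from h import *
s=arm.state();print(s["t"],s["position"],s["tcp_rot"],s["wrist_force"],s["torque"],s["width"],s["dq"].round(2))
p=look("w10")
th=np.deg2rad(s["tcp_rot"][2]-90-.02); b=s["position"][:2]-np.array([-np.sin(th),np.cos(th)])*17
c=rimfit("w10",np.array([b[0],b[1],th]),s["position"][2]-22.3)
zt=52+s["position"][2]-22.3
print("hole top px",proj(p,(c[0],c[1],zt)),"hole bottom",proj(p,(c[0],c[1],zt-52)),"tip",proj(p,(517.7,91.6,88)))
g=cv2.cvtColor(np.load("pics/w10.npz")["im"],cv2.COLOR_RGB2GRAY); u=proj(p,(c[0],c[1],zt)).astype(int)
print("\n".join(" ".join(f"{v:3d}" for v in r) for r in g[u[1]-28:u[1]+30:2,u[0]-28:u[0]+30:2]))
# pads / base edge check from side & scene
for cam in ["scene","side"]:
    im=arm.read_camera(cam); pc=arm.camera_params(cam)
    q=[b[0],b[1],th]; z0=s["position"][2]-22.3
    for d in arm.trace("carrier",cam)[:2]:
        m=d["pixels"]; y,x=np.nonzero(m); print(cam,d["conf"],"mask x",x.min(),x.max(),"y",y.min(),y.max())
    P=np.array([proj(pc,[*X(q,v)[:2],v[2]+z0]) for v in [(0,98,52),(24,74,52),(-24,74,52),(0,74,0),(-68,-121,20),(68,-121,20),(68,-69,20),(-68,-121,0),(68,-121,0),(-68,-69,20)]]); print(cam,P.round(0).tolist())
E
```

```text
38.95 [514.82529785  35.10519775 141.04834213] [1.79998923e+02 6.30978668e-04 8.74068869e+01] [-0.55384553 -0.78738518 -5.84447743] [-0.05920812  0.03197505  0.00438641] 13.118652798531821 [-0.01  0.04 -0.11 -0.04 -0.04  0.11]
w10 76 centre [517.62  92.42] radius 23.06 expected [517.4  92. ]
hole top px [255.89693169 143.27362538] hole bottom [255.88417443 126.77578234] tip [256.0546199  122.32805215]
241 243 244 245 245 245 244 245 245 244 245 246 247 247 248 247 247 245 245 245 246 246 246 246 246 246 246 247 248
241 241 241 243 244 245 245 244 245 245 242 236 235 234 239 244 236 237 240 244 245 245 245 245 245 246 246 246 246
241 241 242 241 242 245 246 245 243 236 231 213 202 193 168 147 167 209 229 231 232 241 246 246 245 246 246 246 246
239 241 242 242 242 243 242 237 232 220 134  75 151 255 255 255 255 178  63 144 194 230 194 247 245 245 245 246 246
238 239 241 243 242 242 230 219 181  82 100 108  89 255 249 249 254 185  78  89  87 177 228 233 243 246 245 244 244
243 240 238 241 242 233 222 116 102 109 106  76  76 216 255 255 248 123  78 101 110  99 115 224 235 185 244 244 244
[... 2408 characters left out ...]
 106 106 105 107 111 112 111
105 104 105 106 108 106 107 108 107 107 109 110 111 111 111 114 110 106 106 105 106 107 106 105 104 106 105 109 110
109 109 104 104 105 104 106 106 106 108 108 109 107 109 108 108 108 108 106 106 103 105 105 107 107 105 105 104 107
scene 0.93 mask x 250 304 y 149 179
scene 0.74 mask x 218 235 y 193 207
scene [[254.0, 163.0], [252.0, 158.0], [266.0, 162.0], [258.0, 175.0], [305.0, 151.0], [269.0, 142.0], [262.0, 148.0], [304.0, 157.0], [269.0, 148.0], [298.0, 157.0]]
side 0.55 mask x 244 285 y 164 198
side [[252.0, 162.0], [259.0, 164.0], [247.0, 165.0], [253.0, 177.0], [247.0, 193.0], [285.0, 189.0], [281.0, 184.0], [247.0, 198.0], [285.0, 194.0], [244.0, 187.0]]
```

Emit:
jog_arm([
  {"slide": [-0.0007, 0, 0.0005], "rotation": [0, 0, 0]},
  {"slide": [0, 0, 0], "rotation": [0, 0, 0]},
  {"slide": [0, 0, 0], "rotation": [0, 0, 0]},
  {"slide": [0, 0, 0], "rotation": [0, 0, 0]},
  {"slide": [0, 0, 0], "rotation": [0, 0, 0]},
  {"slide": [0, 0, 0], "rotation": [0, 0, 0]},
])

```text
t: 39.95
position: [514.8, 34.4, 140.5]
tcp_rot: [180.0, 0.0, 87.4]
wrist_force: [0.3, -0.3, -6.1]
width: 13.7
gripper_force: 44.4
```

```bash
python3 - <<'E'
from h import *
s=arm.state();print(s["t"],s["position"],s["dq"].round(2),s["width"]); print(arm.finish_job())
E
```

```text
39.95 [514.80840906  34.41032211 140.54357262] [ 0.09  0.09  0.04  0.02 -0.06  0.08] 13.674251130761453
the job is handed in; nothing more can be done
None
```

The job is handed in at 40.0 s: pot, dropper and vial stand upright in pockets 0, 1 and 2, and the carrier is held still over the drive base. By my measurements it is level to about a degree, with the boss hole within about 1 mm of the spindle axis and its underside about 30 mm above the tip.

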